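# Put the finishing-bench things back into their matching holders

## Robot

A 6-joint arm with a two-finger parallel gripper is mounted at the origin on a cart in front of the work surface, level with it; the furniture and walls round the work are solid. World frame = base frame: x ahead of the robot, y to its left, z up, the work surface at z = 0. Lengths are in m, angles in rad, forces in N, time in s.
With the tool pointing down it reaches from about 0.325 to 0.75 m from the base axis. Payload 7.6 kg.
Tool frame: the origin (TCP) lies at the very end of the fingers, on their centre line; the grasp point (between the pads) lies 19 mm behind it; z points along the fingers, y is the line along which they close (so a half turn about z gives the same grasp; the last joint's range is limited). The gripper opens to 85 mm and grips with 20 to 120 N. Pads are 22 mm wide; open, the fingers measure 114 mm over their backs; the gripper's body (76 mm by 85 mm) begins 54 mm behind the grasp point. The pads swing forward as they close: fully open they stand 13 mm farther back than shut.
Start: joints at [-1.315, 0.052, 1.401, -0, 1.689, -0.07], TCP at [0.168, -0.497, 0.231] pointing down, gripper open.
Joint ranges: [-2.9, 2.9], [-0.91, 2.17], [0.12, 2.37], [-1.06, 4.2], [0.26, 2.73], [-2.93, 2.93]. Speed limits (rad/s): [2.57, 2.57, 3.01, 3.14, 3.14, 3.14].

## Interface

Orientations are given as a unit quaternion [w, x, y, z].
In Python, from bench import arm gives the robot as it stands. The module is installed in compiled form; this text tells all that it offers.
- The arm moves only by the shell command python3 -m pendant 'ROWS'. ROWS is JSON, a list of rows, each a list of 7 numbers: the turn, a rotation vector about the world's x, y, z in units of 6 degrees (1.0 is 6 degrees), then the shift along the world's x, y, z in units of 25 mm (1.0 is 25 mm), then the opening, from 0 (shut) to 1 (fully open). In form: [[rx, ry, rz, dx, dy, dz, hand], ...]. A call has 1 to 20 rows; each row shifts and turns the commanded pose from where the row before left it; what a row does not reach is not made up. A row lasts 1/12 s, in which the tool goes at most 41.7 mm and 7.16 degrees, less where a joint would pass 70% of its speed; a pose out of reach is approached as far as the arm can. A call is refused whole if a number of a shift passes 1 or a number of a turn 1, either way. A call with a gripper value outside its range is refused whole. The fingers move at their own pace and stop on an object; the grip force is fixed at half the most. Time passes only in rows, so rows that do not move let the fingers close. It gives the time, the measured TCP pose, the force, the opening and the grip force at its end, in the units of the state.
- arm.state(): the state, without advancing time (a new reading comes with each control period).
- arm.snapshot(name): name is "scene" or "top" or "wrist"; returns (picture, depth): 420x560x3 uint8, red, green, blue; 420x560 float32, m along the optical axis (not along the pixel's ray), 0 where there is no reading.
- arm.calibration(name): a dict with "vertical_fov" (degrees; the focal length in pixels is half the picture's height over the tangent of half this angle, whatever the lens; pixels are square), "cx", "cy" (the principal point, pixels), "dist" ([k1, k2, p1, p2, k3] as OpenCV has them; the pictures are not rectified), "R" (3x3) and "t" (3): a world point X has camera coordinates R X + t; the wrist camera has in their place "mount" (4x4, takes a point from camera to tool coordinates, whose origin is the TCP and whose axes are the flange's). Camera axes: x right, y down, z forward; pixel columns grow to the right and rows downward; lengths in m; the calibration is good to about 2 mm. A picture is of the moment at which its call begins: read the wrist's pose just before it. calibration takes no time and is no camera call.
- arm.close_job(): hands the job in; it is judged then, once.
The state is a dict: "t": time; "qpos": joint angles; "qd": joint speeds; "tau": joint torques, N m; "eef_pos": TCP position; "eef_rot": TCP orientation; "force": force on the tool from outside, world axes, zero at the start; "moment": the same for the moment, N m; "finger_gap": opening from 0.0 (shut) to 1.0 (fully open); "grasp_force": force on a finger pad.
Only numpy, scipy, OpenCV 4.12 (cv2) and the standard library are available. Lean on these libraries where they do the work, as an engineer would, in place of code of your own. Each camera call takes 0.05 s, during which the arm holds its last target. There are 200 camera calls.

## Task

Tidy the finishing bench: put the bur stand, the small pale brush wheel, the amber bottle and the plaster cast each back into the grey holder that is shaped for it. Each must stand or lie flat on the floor of its own holder, inside the rim and the same way up as it is now; the cast goes in with its toothed, narrow end in the narrow end of its holder, the bur stand either way round.

Things in the scene. Friction and masses are not known exactly. Their poses are not given: they have to be found in the camera images.
- bur_block: Bur stand: an aluminium block 34 (x) x 84 (y) x 26 mm high, with thin burs standing in its top up to 57 mm. Loose, upright on the worktop, 0.21 kg give or take. Origin: centre of its underside; z up. Grip the block across its 34 mm (along its x), below 26 mm height.
- brush_wheel: Small polishing wheel lying flat: pale disc 61 mm across (gripped at 60 mm) and 12 mm high, brown hub in the middle up to 16 mm. Loose, 35 g. The larger white wheel (87 mm) and the dark one (70 mm) at the back of the bench are not meant. Origin: centre of its underside; z up. Grip it across the rim, any yaw.
- amber_bottle: Round amber-brown bottle with a blue cap, 47 mm across and 88 mm high (cap from 70 mm up, 45 mm across), standing upright. Loose, about 0.09 kg. Origin: centre of its underside; z up. Grip it round the body or cap, any yaw.
- cast: Buff-yellow plaster dental cast, loose, teeth up, 0.11 kg: base 56 (x) x 68 (y) x 18 mm high, teeth up to 32 mm. From above a blunt arrow: straight back 62 mm wide at x = -28 mm, 68 mm wide at x = -5 mm, then narrowing to a blunt front 36 mm wide at x = +24 to +28 mm. Origin: centre of its underside; +x to the narrow front, z up. Grip the base below 18 mm, e.g. along x at y = 0 (56 mm).
- holder_oblong: Grey dark-lined oblong tray for the bur stand, fixed to the worktop: flange 62 (x) x 112 (y) mm, floor 3 mm above the worktop, inside 50 (x) x 100 (y) mm, rim 4 mm thick with its top 8 mm above the worktop. Origin: centre of its underside, on the worktop; long side along its y.
- holder_disc: Grey dark-lined round low tray for the small brush wheel, fixed to the worktop: outside 85 mm, inside 77 mm across, floor 3 mm and rim top 8 mm above the worktop. Origin: centre of its underside, on the worktop.
- holder_cup: Grey dark-lined round cup for the amber bottle, the smallest and deepest holder, fixed to the worktop: outside 69 mm, inside 61 mm across, floor 3 mm and rim top 22 mm above the worktop. Origin: centre of its underside, on the worktop.
- holder_cast: Grey dark-lined tray for the cast, fixed: outside 80 (x) x 93 (y) mm, floor 3 mm above the worktop; rim 4 mm thick, top at 8 mm, in the cast's outline with 8 mm of play: inside 84 mm wide from the back x = -36 to x = -3 mm, then narrowing to 41 mm at the front x = +36 mm. Origin: centre of its underside, on the worktop; +x to the narrow front.
Mind the look-alikes: they are no part of the job. Several things look just like the amber_bottle: the one meant starts farthest from the robot's base. What is shaped like the holder_cast but blue is not meant.

How it is judged:
By the outcome, as a careful person would: the job done as asked, in the order asked, and still so for the second after the job is handed in, with the robot touching nothing.
It also fails if it takes over 112 s, if anything falls off the work surface, if the arm or the gripper's body presses on something with over 40 N, if the wrist force passes 120 N, or if a joint passes its speed limit or range.

## Working session

There is one attempt and no reset: what is moved stays moved. The work goes in short steps, Python scripts to look and compute and a shell command to move; the robot and the scene stay as the last step left them, time stands still between calls to the robot, and variables do not carry over. Pictures are saved under pics/ and viewed, at most 14 in all, crops included, and the job is handed in when it is done.

```bash
mkdir -p pics
python3 - <<'E'
from bench import arm
import cv2,numpy as np
for n in("top","scene"):
    p,d=arm.snapshot(n); cv2.imwrite(f"pics/{n}0.png",p[:,:,::-1]); np.save(f"{n}0.npy",d)
    c=arm.calibration(n); print(n,c)
print(arm.calibration("wrist")); print(arm.state())
E
```

```text
top {'vertical_fov': 45.891237807625195, 'cx': 277.7719095257826, 'cy': 213.12943728958095, 'dist': array([-0.10222964,  0.        ,  0.        ,  0.        ,  0.        ]), 'R': array([[-0.00640423, -0.99991624,  0.01124708],
       [-0.98867189,  0.00464477, -0.15002104],
       [ 0.14995624, -0.01208044, -0.98861883]]), 't': array([-0.15294742,  0.5226317 ,  1.38851183])}
scene {'vertical_fov': 48.58159945141098, 'cx': 276.3689240574424, 'cy': 210.98595809229624, 'dist': array([-0.1247965,  0.       ,  0.       ,  0.       ,  0.       ]), 'R': array([[ 0.63098547, -0.77576853,  0.00636537],
       [-0.45331575, -0.37534631, -0.80846767],
       [ 0.629573  ,  0.50724583, -0.58850616]]), 't': array([-0.44237128,  0.20199936,  1.49393566])}
{'vertical_fov': 69.63254835730704, 'cx': 279.9028454979235, 'cy': 208.51032655835954, 'dist': array([-0.05257075,  0.        ,  0.        ,  0.        ,  0.        ]), 'mount': array([[ 3.81386445e-04, -9.63444684e-01, -2.67907064e-01,
         6.64754999e-02],
       [ 9.99998805e-01,  7.68896910e-04, -1.34152361e-03,
         6.94735585e-04],

[... 173 characters left out ...]
't': 0.1, 'qpos': array([-1.31526397e+00,  5.27346699e-02,  1.40157392e+00,  4.19613586e-05,
        1.68858102e+00, -7.03068800e-02]), 'qd': array([ 1.62345561e-04, -1.83562054e-03, -1.51934467e-03,  1.97372002e-05,
        1.37983494e-03, -3.13521800e-04]), 'tau': array([ 9.95185110e-04, -3.82581425e+01, -3.60985100e+01, -6.83387930e-05,
        4.84608638e-03,  5.51988322e-06]), 'eef_pos': array([ 0.16802138, -0.49712612,  0.23060199]), 'eef_rot': array([-6.47626539e-04,  9.86757323e-01,  1.62202235e-01, -3.92239504e-05]), 'force': array([-0.19613193,  0.17236042,  0.29924587]), 'moment': array([-0.03397095, -0.00200886,  0.00074381]), 'grasp_force': 0.0, 'finger_gap': 0.9983813776078941}
```

View pics/top0.png

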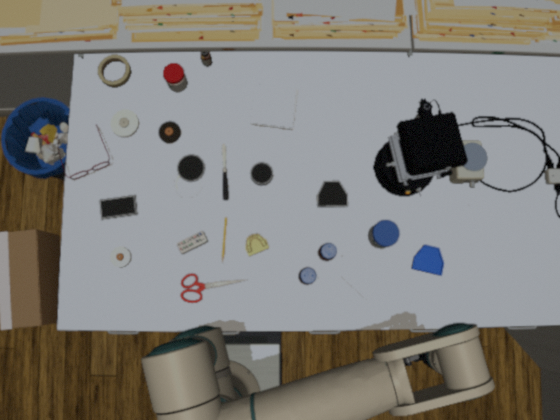

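View pics/scene0.png

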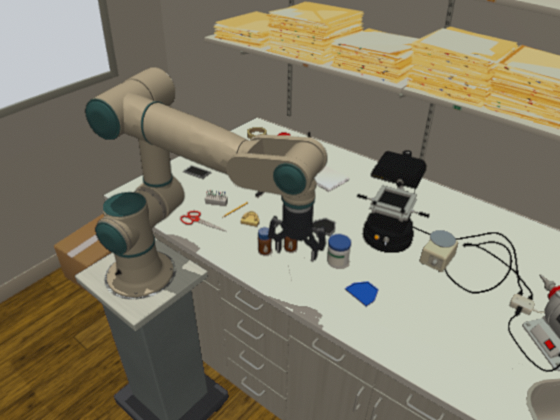

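The top view shows the holders: oblong (119,207), disc (191,167), cup (262,174) and grey cast tray (333,195). It also shows the bur stand (192,243), small wheel (120,257), cast (257,244) and two bottle-like caps at (328,251) and (307,275). A larger jar stands at (385,233), and the blue look-alike tray is at (428,260).

```bash
cat > h.py <<'E'
import cv2,numpy as np
from bench import arm
def K(c):
    f=210/np.tan(np.radians(c["vertical_fov"]/2)); return np.array([[f,0,c["cx"]],[0,f,c["cy"]],[0,0,1]])
def cam(n,st=None):
    c=arm.calibration(n)
    if n!="wrist": return K(c),c["dist"],c["R"],c["t"]
    w,x,y,z=st["eef_rot"]
    from scipy.spatial.transform import Rotation as Ro
    T=np.eye(4);T[:3,:3]=Ro.from_quat([x,y,z,w]).as_matrix();T[:3,3]=st["eef_pos"]
    M=np.linalg.inv(T@c["mount"]); return K(c),c["dist"],M[:3,:3],M[:3,3]
def world(C,px,z):
    k,d,R,t=C; px=np.asarray(px,float).reshape(-1,1,2)
    u=cv2.undistortPoints(px,k,d).reshape(-1,2); r=np.c_[u,np.ones(len(u))]@R; o=-R.T@t
    return o+r*((z-o[2])/r[:,2])[:,None]
E
python3 - <<'E'
from h import *
im=cv2.imread("pics/top0.png"); C=cam("top")
a=cv2.resize(im[110:310,70:350],None,fx=2.8,fy=2.8,interpolation=cv2.INTER_CUBIC); cv2.imwrite("pics/cropA.png",a)
b=cv2.resize(im[40:150,90:320],None,fx=3,fy=3); 
s=cv2.imread("pics/scene0.png"); cv2.imwrite("pics/cropB.png",cv2.resize(s[120:300,180:420],None,fx=3.3,fy=3.3,interpolation=cv2.INTER_CUBIC))
for n,p,z in [("bot1",(328,251),.088),("bot2",(307,275),.088),("jar",(385,233),.1),("sm",(206,57),.05),("red",(174,74),.08),("wheel",(120,257),.016),("bur",(192,243),.026),("cast",(257,244),.02),("obl",(119,207),.003),("disc",(191,167),.003),("cup",(262,174),.022),("tray",(333,195),.003)]:
    w=world(C,p,z)[0]; print(n,w.round(3),round(np.hypot(*w[:2]),3))
E
```

```text
bot1 [ 0.408 -0.293  0.088] 0.503
bot2 [ 0.343 -0.234  0.088] 0.415
jar [ 0.456 -0.451  0.1  ] 0.641
sm [1.001 0.059 0.05 ] 1.003
red [0.933 0.149 0.08 ] 0.945
wheel [0.398 0.304 0.016] 0.501
bur [0.438 0.092 0.026] 0.447
cast [ 0.435 -0.095  0.02 ] 0.445
obl [0.548 0.317 0.003] 0.633
disc [0.669 0.104 0.003] 0.677
cup [ 0.642 -0.11   0.022] 0.651
tray [ 0.581 -0.321  0.003] 0.664
```

View pics/cropA.png

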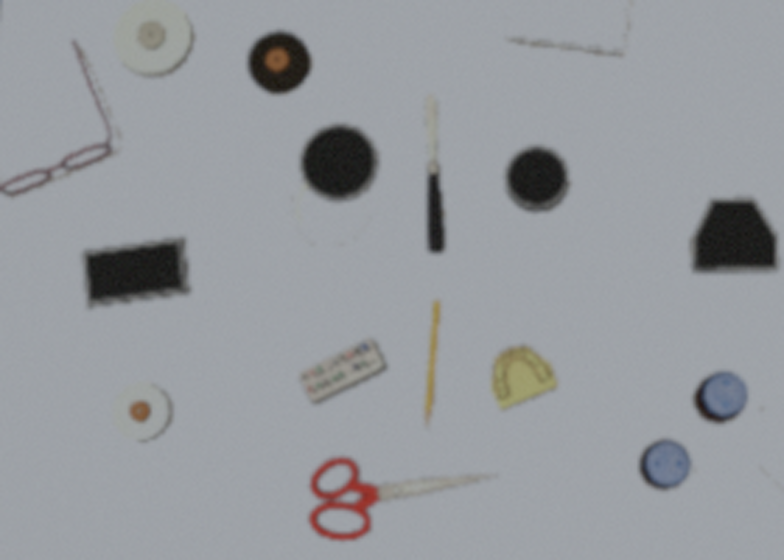

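View pics/cropB.png

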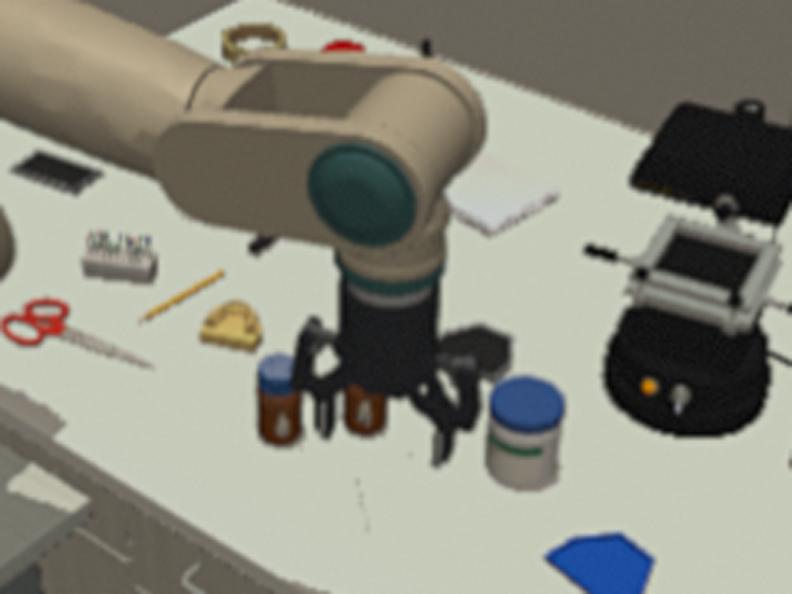

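Two amber bottles: (328,251) at 0.503 m from the base and (307,275) at 0.415 m. The first is the farther one, so it is meant; the crops show both as amber with blue caps, and the jar is white and larger. The cast tray is the dark-lined one at (333,195), not the blue one. Next, precise masks.

Run:
```python
from h import *
im=cv2.imread("pics/top0.png"); C=cam("top"); hsv=cv2.cvtColor(im,cv2.COLOR_BGR2HSV); v=hsv[:,:,2].astype(int)
bg=np.median(im[60:320,80:400].reshape(-1,3),0); print("bg",bg)
dev=np.abs(im.astype(int)-bg).max(2)
def blob(mask,x,y,r=30):
    m=np.zeros(mask.shape,np.uint8); m[y-r:y+r,x-r:x+r]=mask[y-r:y+r,x-r:x+r]*255
    cs,_=cv2.findContours(m,cv2.RETR_EXTERNAL,cv2.CHAIN_APPROX_NONE)
    cs=[c for c in cs if cv2.contourArea(c)>40]
    return min(cs,key=lambda c:abs(cv2.pointPolygonTest(c,(float(x),float(y)),True)) if cv2.pointPolygonTest(c,(float(x),float(y)),True)<0 else 0)
def rep(n,c,z):
    w=world(C,c.reshape(-1,2),z)[:,:2]*1000; w32=w.astype(np.float32)
    r=cv2.minAreaRect(w32); e=cv2.minEnclosingCircle(w32); M=cv2.moments(w32.reshape(-1,1,2))
    print(n,"rect",np.round(r[0],1),np.round(r[1],1),round(r[2],1),"circ",np.round(e[0],1),round(2*e[1],1),"cent",round(M['m10']/M['m00'],1),round(M['m01']/M['m00'],1))
    return w
dark=v<75
rep("obl",blob(dark,119,207),.005); rep("disc",blob(dark,191,167),.005); rep("cup",blob(dark,262,174),.014)
w=rep("tray",blob(dark,333,195),.005); print(cv2.approxPolyDP(w.astype(np.float32),6,True).reshape(-1,2).round(0).tolist())
rep("bur",blob(dev>25,192,243),.026)
blue=(hsv[:,:,0]>100)&(hsv[:,:,0]<130)&(hsv[:,:,1]>65)
rep("bot",blob(blue,328,251,14),.088)
yel=(hsv[:,:,0]>15)&(hsv[:,:,0]<40)&(hsv[:,:,1]>60)
w=rep("cast",blob(yel,257,244,18),.018); print(cv2.approxPolyDP(w.astype(np.float32),5,True).reshape(-1,2).round(0).tolist())
hub=(hsv[:,:,0]<20)&(hsv[:,:,1]>60); rep("hub",blob(hub,120,257,12),.016)
```

```text
bg [167. 162. 158.]
obl rect [548.3 321.5] [51.1 98.9] 7.8 circ [549.2 321.6] 107.1 cent 549.4 321.6
disc rect [667.  104.8] [75.6 70.9] 89.6 circ [667.1 104.9] 75.9 cent 667.2 104.9
cup rect [ 646.8 -108.5] [57.7 57.4] 44.3 circ [ 646.7 -107.2] 61.3 cent 647.3 -108.1
tray rect [ 585.6 -319.4] [81.2 69.7] 89.9 circ [ 577.5 -318.1] 95.0 cent 583.2 -318.4
[[621.0, -298.0], [584.0, -279.0], [551.0, -279.0], [554.0, -359.0], [581.0, -360.0], [617.0, -340.0]]
bur rect [440.   91.1] [36.6 86.2] 26.6 circ [440.   91.3] 89.4 cent 439.8 90.5Traceback (most recent call last):
  File "<stdin>", line 20, in <module>
  File "<stdin>", line 9, in blob
ValueError: min() iterable argument is empty
```

Bur stand at (440,91) mm, its x axis at 26.6°, size 36.6×86, which matches the given size. The oblong tray is at (549,321.5), angle 7.8°. Heading to the bur stand.

```bash
python3 -m pendant '[[0,0,0.68,0.453,0.98,0,1],[0,0,0.68,0.453,0.98,0,1],[0,0,0.68,0.453,0.98,0,1],[0,0,0.68,0.453,0.98,0,1],[0,0,0.68,0.453,0.98,0,1],[0,0,0.68,0.453,0.98,0,1],[0,0,0.68,0.453,0.98,0,1],[0,0,0.68,0.453,0.98,0,1],[0,0,0.68,0.453,0.98,0,1],[0,0,0.68,0.453,0.98,0,1],[0,0,0.68,0.453,0.98,0,1],[0,0,0.68,0.453,0.98,0,1]]'
python3 -m pendant '[[0,0,0.68,0.453,0.98,0,1],[0,0,0.68,0.453,0.98,0,1],[0,0,0.68,0.453,0.98,0,1],[0,0,0.68,0.453,0.98,0,1],[0,0,0.68,0.453,0.98,0,1],[0,0,0.68,0.453,0.98,0,1],[0,0,0.68,0.453,0.98,0,1],[0,0,0.68,0.453,0.98,0,1],[0,0,0.68,0.453,0.98,0,1],[0,0,0.68,0.453,0.98,0,1],[0,0,0.68,0.453,0.98,0,1],[0,0,0.68,0.453,0.98,0,1],[0,0,0,0,0,0,1],[0,0,0,0,0,0,1]]'
python3 - <<'E'
from h import *
st=arm.state(); p,d=arm.snapshot("wrist"); cv2.imwrite("pics/w1.png",p[:,:,::-1]); np.save("w1.npy",d)
C=cam("wrist",st); print(st["eef_pos"],st["eef_rot"])
# fingertip: project TCP
print(cv2.projectPoints(np.array([[st["eef_pos"]]]),cv2.Rodrigues(C[2])[0],C[3],C[0],C[1])[0].ravel())
E
```

```text
t: 1.1
eef_pos: [0.3041, -0.2021, 0.231]
eef_rot: [-0.0, 0.83, 0.558, -0.0]
force: [0.3, 0.2, 0.4]
finger_gap: 1.003
grasp_force: 0.0
t: 2.27
eef_pos: [0.4397, 0.0914, 0.2306]
eef_rot: [-0.001, 0.525, 0.851, -0.001]
force: [-0.3, 0.4, 1.0]
finger_gap: 1.001
grasp_force: 0.0
[0.4396997  0.09136985 0.23061079] [-6.00309742e-04  5.24853877e-01  8.51191944e-01 -5.67557497e-04]
[282.3013652  260.75187504]
```

View pics/w1.png

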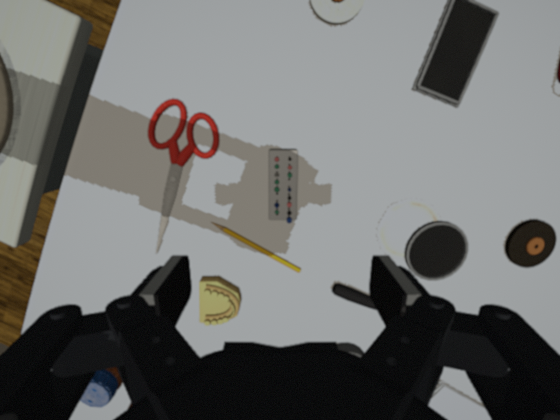

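The wrist view shows the bur stand at (283,185), aligned upright in the picture, with the cast at (218,300), the oblong tray (456,50), the disc tray (436,250), and the small wheel at the top edge (337,5).

Run:
```python
from h import *
import types
st=arm.state(); C=cam("wrist",st); im=cv2.imread("pics/w1.png"); d=np.load("w1.npy")
ys,xs=np.mgrid[0:420,0:560]; u=cv2.undistortPoints(np.stack([xs,ys],-1).reshape(-1,1,2).astype(float),C[0],C[1]).reshape(420,560,2)
P=np.dstack([u,np.ones((420,560))])*d[:,:,None]; W=(P.reshape(-1,3)-C[3])@C[2]; W=W.reshape(420,560,3)
# fingers
m=(d>0)&(d<.22); f=W[m]; 
for s,sel in(("L",xs<280),("R",xs>280)):
    q=W[m&sel&(ys>250)&(ys<320)]; print(s,q[:,2].min(),np.percentile(q[:,2],2))
# block top by height
z=W[:,:,2]; mm=((z>.018)&(z<.034)).astype(np.uint8); mm[:140]=0;mm[230:]=0;mm[:,:255]=0;mm[:,315:]=0
pts=W[mm>0][:,:2].astype(np.float32)*1000; print(len(pts),cv2.minAreaRect(pts))
print("table z",np.median(z[60:100,250:400]))
hsv=cv2.cvtColor(im,cv2.COLOR_BGR2HSV); y=((hsv[:,:,0]>15)&(hsv[:,:,0]<40)&(hsv[:,:,1]>60)).astype(np.uint8); y[:272]=0;y[330:]=0;y[:,:195]=0;y[:,245:]=0
c=max(cv2.findContours(y,0,1)[0],key=cv2.contourArea); w=world(C,c.reshape(-1,2),.018)[:,:2].astype(np.float32)*1000
print("cast",cv2.minAreaRect(w),cv2.approxPolyDP(w,5,True).reshape(-1,2).round(0).tolist())
```

```text
L 0.2425745550878054 0.24698146487473413
R 0.2431207095836499 0.2467741394606891
1780 ((440.843017578125, 90.67807006835938), (33.87495803833008, 83.43209075927734), 26.166990280151367)
table z -0.0002591054150178629
cast ((437.9009094238281, -89.94097900390625), (53.70513153076172, 74.01210021972656), 22.114524841308594) [[403.0, -66.0], [425.0, -131.0], [446.0, -125.0], [466.0, -99.0], [455.0, -65.0], [422.0, -56.0]]
```

```bash
python3 -m pendant '[[0,0,0,0.04,-0.03,-1,1],[0,0,0,0,0,-1,1],[0,0,0,0,0,-1,1],[0,0,0,0,0,-1,1],[0,0,0,0,0,-1,1],[0,0,0,0,0,-1,1],[0,0,0,0,0,-1,1],[0,0,0,0,0,-1,1],[0,0,0,0,0,-0.9,1],[0,0,0,0,0,0,0],[0,0,0,0,0,0,0],[0,0,0,0,0,0,0],[0,0,0,0,0,0,0],[0,0,0,0,0,0,0],[0,0,0,0,0,0,0],[0,0,0,0,0,0,0],[0,0,0,0,0,0,0]]'
```

```text
t: 3.73
eef_pos: [0.4427, 0.09, 0.0112]
eef_rot: [0.002, 0.526, 0.851, 0.001]
force: [1.3, -0.1, 6.4]
finger_gap: 0.383
grasp_force: 61.8
```

```bash
python3 -m pendant '[[0,0,0,0,0,0.8,0],[0,0,0,0,0,0.9,0],[0,0,0,0,0,0.9,0],[0,0,-0.313,0.433,0.924,0,0],[0,0,-0.313,0.433,0.924,0,0],[0,0,-0.313,0.433,0.924,0,0],[0,0,-0.313,0.433,0.924,0,0],[0,0,-0.313,0.433,0.924,0,0],[0,0,-0.313,0.433,0.924,0,0],[0,0,-0.313,0.433,0.924,0,0],[0,0,-0.313,0.433,0.924,0,0],[0,0,-0.313,0.433,0.924,0,0],[0,0,-0.313,0.433,0.924,0,0],[0,0,0,0,0,0,0],[0,0,0,0,0,0,0],[0,0,0,0,0,0,0]]'
python3 - <<'E'
from h import *
st=arm.state(); p,d=arm.snapshot("wrist"); cv2.imwrite("pics/w2.png",p[:,:,::-1]); np.save("w2.npy",d); print(st["eef_pos"],st["eef_rot"],st["finger_gap"])
E
```

```text
t: 5.07
eef_pos: [0.5488, 0.3204, 0.0736]
eef_rot: [0.0, 0.657, 0.754, -0.0]
force: [0.5, 0.3, -2.6]
finger_gap: 0.379
grasp_force: 61.0
[0.54878616 0.32040536 0.07364078] [ 1.35731758e-06  6.57168249e-01  7.53743773e-01 -4.67101647e-04] 0.37920437178320604
```

View pics/w2.png

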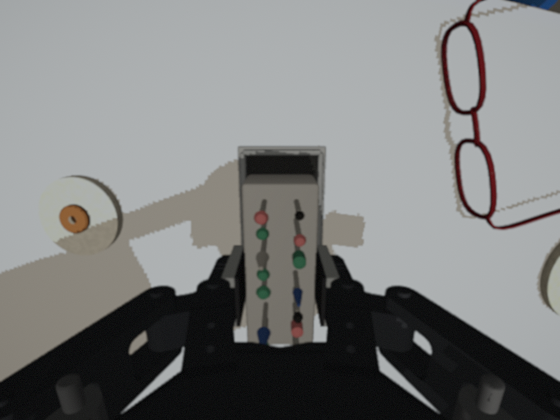

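The block is held level over the oblong tray, with the tray's far inner edge at row 155 and the block's far top edge at row 183. The small wheel's hub is at (73,218).

Run:
```python
from h import *
st=arm.state(); C=cam("wrist",st); d=np.load("w2.npy"); print("top depth",d[205,280])
a=world(C,[(239,147),(325,147)],.008)*1000; b=world(C,[(245,181),(318,181)],.088)*1000
print(a.round(1),a.mean(0),b.round(1),b.mean(0))
u=np.array([np.cos(np.radians(97.8)),np.sin(np.radians(97.8))])
print("tray ctr",a.mean(0)[:2]-54*u,"blk ctr",b.mean(0)[:2]-42*u)
im=cv2.imread("pics/w2.png"); h=cv2.cvtColor(im,cv2.COLOR_BGR2HSV)
m=((h[:,:,0]<20)&(h[:,:,1]>100)).astype(np.uint8); m[:195]=0;m[245:]=0;m[:,:50]=0;m[:,100:]=0
c=max(cv2.findContours(m,0,1)[0],key=cv2.contourArea); print("hub",world(C,cv2.minEnclosingCircle(c)[0],.016)*1000)
```

```text
top depth 0.13259415
[[513.  368.3   8. ]
 [570.8 376.3   8. ]] [541.89325271 372.27405811   8.        ] [[527.  361.2  88. ]
 [558.1 365.4  88. ]] [542.53965355 363.30610154  88.        ]
tray ctr [549.22189362 318.77367472] blk ctr [548.23970759 321.69469224]
hub [[401.24409165 303.17881676  16.        ]]
```

```bash
python3 -m pendant '[[0,0,0,0.04,-0.04,-0.8,0],[0,0,0,0,0,-0.8,0],[0,0,0,0,0,-0.5,0],[0,0,0,0,0,-0.24,0],[0,0,0,0,0,0,0],[0,0,0,0,0,0,0]]'
python3 -m pendant '[[0,0,0,0,0,0,1],[0,0,0,0,0,0,1],[0,0,0,0,0,0,1],[0,0,0,0,0,0,1],[0,0,0,0,0,0,1],[0,0,0,0,0,0,1],[0,0,0,0,0,1,1],[0,0,0,0,0,1,1],[0,0,0,0,0,1,1],[0,0,0,0,0,1,1],[0,0,0,0,0,1,1],[0,0,0,0,0,1,1],[0,0,0,0,0,0,1],[0,0,0,0,0,0,1]]'
python3 - <<'E'
from h import *
st=arm.state(); p,d=arm.snapshot("wrist"); cv2.imwrite("pics/w3.png",p[:,:,::-1]); np.save("w3.npy",d); print(st["eef_pos"],st["eef_rot"],st["finger_gap"])
E
```

```text
t: 5.62
eef_pos: [0.5504, 0.3196, 0.016]
eef_rot: [0.0, 0.657, 0.753, 0.0]
force: [0.4, 0.0, -3.2]
finger_gap: 0.382
grasp_force: 61.0
t: 6.78
eef_pos: [0.5509, 0.3202, 0.1674]
eef_rot: [0.001, 0.657, 0.754, 0.002]
force: [-0.9, 0.3, -0.9]
finger_gap: 1.001
grasp_force: 0.0
[0.55085366 0.32023342 0.1674261 ] [0.00077456 0.65733495 0.7535958  0.00187797] 1.00054624842461
```

View pics/w3.png

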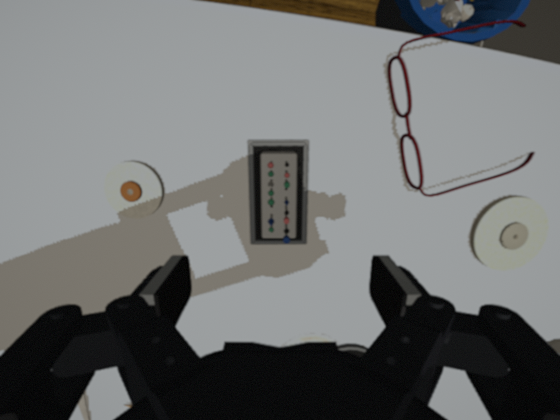

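The bur stand sits inside its tray at (278,195) with dark gap all around. The wheel's hub is at (131,190). Moving over it with the hand at about 0.71, to measure the fingertip height at that opening.

```bash
python3 -m pendant '[[0,0,0,-1,-0.113,0,0.72],[0,0,0,-1,-0.113,0,0.72],[0,0,0,-1,-0.113,0,0.72],[0,0,0,-1,-0.113,0,0.72],[0,0,0,-1,-0.113,0,0.72],[0,0,0,-1,-0.113,0,0.72],[0,0,0,0,0,0,0.72],[0,0,0,0,0,0,0.72],[0,0,0,0,0,0,0.72]]'
python3 - <<'E'
from h import *
st=arm.state(); p,d=arm.snapshot("wrist"); cv2.imwrite("pics/w4.png",p[:,:,::-1]); C=cam("wrist",st); print(st["eef_pos"],st["finger_gap"])
ys,xs=np.mgrid[0:420,0:560]; u=cv2.undistortPoints(np.stack([xs,ys],-1).reshape(-1,1,2).astype(float),C[0],C[1]).reshape(420,560,2)
W=((np.dstack([u,np.ones((420,560))])*d[:,:,None]).reshape(-1,3)-C[3])@C[2]; W=W.reshape(420,560,3)
m=(d>0)&(d<.22)&(ys>240)&(ys<330)
for s in(xs<280,xs>280):
    q=W[m&s]; print("tip off",q[:,2].min()-st["eef_pos"][2],np.percentile(q[:,2],2)-st["eef_pos"][2])
h=cv2.cvtColor(p,cv2.COLOR_RGB2HSV); mm=((h[:,:,0]<20)&(h[:,:,1]>100)).astype(np.uint8); mm[240:]=0
for c in cv2.findContours(mm,0,1)[0]:
    if cv2.contourArea(c)>60:
        e=cv2.minEnclosingCircle(c); print(e,world(C,e[0],.016)*1000)
z=W[:,:,2]; k=((z>.009)&(z<.02)&(np.hypot(W[:,:,0]-.401,W[:,:,1]-.303)<.05)); q=W[k][:,:2].astype(np.float32)*1000; print(len(q),cv2.minAreaRect(q),cv2.minEnclosingCircle(q))
E
```

```text
t: 7.58
eef_pos: [0.4002, 0.3028, 0.1645]
eef_rot: [-0.0, 0.657, 0.754, -0.0]
force: [-0.2, 0.0, 0.7]
finger_gap: 0.718
grasp_force: 0.0
[0.40020378 0.30278923 0.16454646] 0.7183628269164926
tip off 0.003956443076612248 0.011044116189097786
tip off 0.004065602815125385 0.010778577055161304
((281.02630615234375, 193.9736785888672), 10.026460647583008) [[399.74206499 304.04795965  16.        ]]
((394.5, 0.5), 32.503944396972656) [[473.34615755 487.43182847  16.        ]]
((37.5, 114.5), 120.48453521728516) [[157.63818759 350.00562881  16.        ]]
2639 ((399.3106384277344, 303.39788818359375), (59.65965270996094, 58.986785888671875), 7.732089042663574) ((399.48974609375, 303.49755859375), 30.09982681274414)
```

```bash
python3 -m pendant '[[0,0,0,-0.03,0.02,-1,0.9],[0,0,0,0,0,-1,0.9],[0,0,0,0,0,-1,0.9],[0,0,0,0,0,-1,0.9],[0,0,0,0,0,-1,0.9],[0,0,0,0,0,-1,0.9],[0,0,0,0,0,-0.54,0.9],[0,0,0,0,0,0,0.9],[0,0,0,0,0,0,0],[0,0,0,0,0,0,0],[0,0,0,0,0,0,0],[0,0,0,0,0,0,0],[0,0,0,0,0,0,0]]'
```

```text
t: 8.72
eef_pos: [0.4005, 0.304, 0.0034]
eef_rot: [0.001, 0.657, 0.754, 0.002]
force: [1.2, -0.1, 4.8]
finger_gap: 0.653
grasp_force: 64.1
```

```bash
python3 -m pendant '[[0,0,0,0,0,0.6,0],[0,0,0,0,0,1,0],[0,0,0,0,0,1,0],[0,0,0,0.971,-0.722,0,0],[0,0,0,0.971,-0.722,0,0],[0,0,0,0.971,-0.722,0,0],[0,0,0,0.971,-0.722,0,0],[0,0,0,0.971,-0.722,0,0],[0,0,0,0.971,-0.722,0,0],[0,0,0,0.971,-0.722,0,0],[0,0,0,0.971,-0.722,0,0],[0,0,0,0.971,-0.722,0,0],[0,0,0,0.971,-0.722,0,0],[0,0,0,0.971,-0.722,0,0],[0,0,0,0,0,0,0],[0,0,0,0,0,0,0],[0,0,0,0,0,0,0]]'
python3 - <<'E'
from h import *
st=arm.state(); p,d=arm.snapshot("wrist"); cv2.imwrite("pics/w5.png",p[:,:,::-1]); np.save("w5.npy",d); print(st["eef_pos"],st["eef_rot"],st["finger_gap"])
E
```

```text
t: 10.13
eef_pos: [0.6659, 0.1052, 0.0665]
eef_rot: [-0.0, 0.657, 0.754, -0.0]
force: [1.1, 0.5, -0.3]
finger_gap: 0.651
grasp_force: 63.5
[0.66591733 0.10518593 0.06653945] [-3.88244053e-04  6.57316778e-01  7.53614279e-01 -1.47037210e-04] 0.6507739627001288
```

View pics/w5.png

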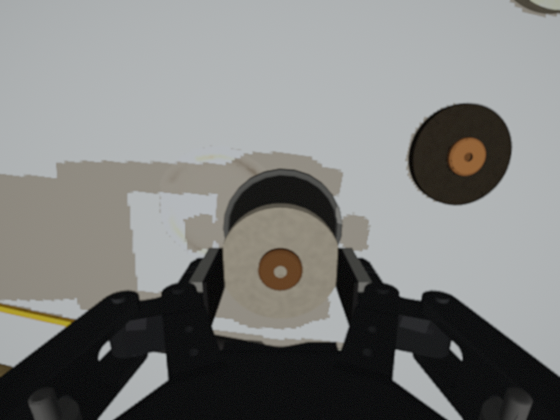

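The wheel is held level with its hub at (280,269). The disc tray's rim peeks out behind it, with its top at (283,169) and sides at (224,228) and (341,228).

Run:
```python
from h import *
st=arm.state(); C=cam("wrist",st)
a=world(C,[(283,169),(224,226),(341,226)],.008)*1000; v=np.array([np.cos(np.radians(97.8)),np.sin(np.radians(97.8))])
print(a.round(1)); print("ctr",a[0,:2]-42.5*v,"side mid",a[1:].mean(0),"hub",world(C,(280,269),.079)*1000)
```

```text
[[661.3 144.    8. ]
 [625.8  98.6   8. ]
 [707.4 109.9   8. ]]
ctr [667.10868292 101.90463763] side mid [666.59073468 104.24996804   8.        ] hub [[664.61328557 106.5557152   79.        ]]
```

```bash
python3 -m pendant '[[0,0,0,0.06,-0.08,-0.9,0],[0,0,0,0,0,-0.8,0],[0,0,0,0,0,-0.5,0],[0,0,0,0,0,-0.16,0],[0,0,0,0,0,0,0],[0,0,0,0,0,0,0]]'
python3 -m pendant '[[0,0,0,0,0,0,0.85],[0,0,0,0,0,0,0.85],[0,0,0,0,0,0,0.85],[0,0,0,0,0,0,0.85],[0,0,0,0,0,1,1],[0,0,0,0,0,1,1],[0,0,0,0,0,1,1],[0,0,0,0,0,1,1],[0,0,0,0,0,1,1],[0,0,0,0,0,1,1],[0,0,0,0,0,0,1],[0,0,0,0,0,0,1]]'
python3 - <<'E'
from h import *
st=arm.state(); p,d=arm.snapshot("wrist"); cv2.imwrite("pics/w6.png",p[:,:,::-1]); np.save("w6.npy",d); print(st["eef_pos"],st["eef_rot"],st["finger_gap"])
E
```

```text
t: 10.68
eef_pos: [0.6678, 0.1035, 0.0085]
eef_rot: [0.0, 0.657, 0.754, 0.0]
force: [-0.5, -0.1, -0.5]
finger_gap: 0.648
grasp_force: 63.5
t: 11.68
eef_pos: [0.6687, 0.1029, 0.1601]
eef_rot: [0.001, 0.657, 0.754, 0.002]
force: [-0.3, -0.3, -0.8]
finger_gap: 0.998
grasp_force: 0.0
[0.66874393 0.1029235  0.16010639] [0.00148775 0.65732674 0.75360258 0.0015794 ] 0.997674754243921
```

View pics/w6.png

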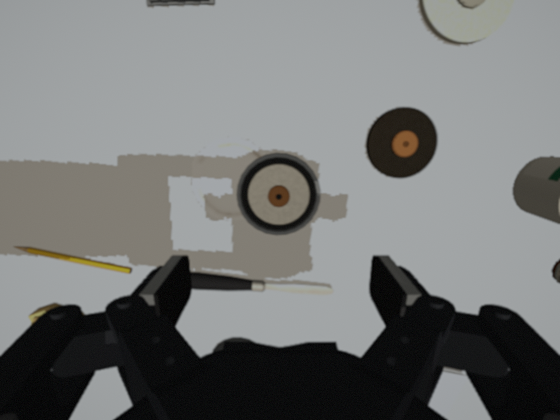

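The wheel lies in its tray at (278,194) with an even dark ring. On to the farther bottle.

```bash
python3 -m pendant '[[0,0,0.417,-0.652,-0.99,0.175,1],[0,0,0.417,-0.652,-0.99,0.175,1],[0,0,0.417,-0.652,-0.99,0.175,1],[0,0,0.417,-0.652,-0.99,0.175,1],[0,0,0.417,-0.652,-0.99,0.175,1],[0,0,0.417,-0.652,-0.99,0.175,1],[0,0,0.417,-0.652,-0.99,0.175,1],[0,0,0.417,-0.652,-0.99,0.175,1],[0,0,0.417,-0.652,-0.99,0.175,1],[0,0,0.417,-0.652,-0.99,0.175,1],[0,0,0.417,-0.652,-0.99,0.175,1],[0,0,0.417,-0.652,-0.99,0.175,1],[0,0,0.417,-0.652,-0.99,0.175,1],[0,0,0.417,-0.652,-0.99,0.175,1],[0,0,0.417,-0.652,-0.99,0.175,1],[0,0,0.417,-0.652,-0.99,0.175,1],[0,0,0,0,0,0,1],[0,0,0,0,0,0,1],[0,0,0,0,0,0,1]]'
python3 - <<'E'
from h import *
st=arm.state(); p,d=arm.snapshot("wrist"); cv2.imwrite("pics/w7.png",p[:,:,::-1]); C=cam("wrist",st); print(st["eef_pos"],st["eef_rot"])
ys,xs=np.mgrid[0:420,0:560]; u=cv2.undistortPoints(np.stack([xs,ys],-1).reshape(-1,1,2).astype(float),C[0],C[1]).reshape(420,560,2)
W=((np.dstack([u,np.ones((420,560))])*d[:,:,None]).reshape(-1,3)-C[3])@C[2]; W=W.reshape(420,560,3)
h=cv2.cvtColor(p,cv2.COLOR_RGB2HSV)
z=W[:,:,2]; k=((z>.08)&(z<.095)&(d>0)&(h[:,:,1]>50)).astype(np.uint8)
n,l,s,c=cv2.connectedComponentsWithStats(k)
for i in range(1,n):
    if s[i,4]>300: q=W[l==i][:,:2].astype(np.float32)*1000; print(c[i],s[i,4],cv2.minEnclosingCircle(q),cv2.minAreaRect(q)[:2],np.median(W[l==i][:,2]))
E
```

```text
t: 13.32
eef_pos: [0.407, -0.2926, 0.2265]
eef_rot: [-0.001, 0.36, 0.933, 0.001]
force: [0.3, 0.2, 0.6]
finger_gap: 1.003
grasp_force: 0.0
[ 0.40699824 -0.29256214  0.22646604] [-9.97843050e-04  3.60026407e-01  9.32941388e-01  5.98077150e-04]
[275.99621212 108.30934343] 1584 ((342.8459777832031, -240.6671905517578), 21.975868225097656) ((342.88665771484375, -240.87078857421875), (42.89371871948242, 42.8500862121582)) 0.08811273068031367
[278.42310369 202.81280445] 1437 ((409.1258850097656, -297.4823303222656), 22.003328323364258) ((408.9436950683594, -297.8669128417969), (42.73773193359375, 42.284244537353516)) 0.08794245978895598
[205.88536379 325.72715736] 2364 ((458.3533020019531, -455.3058776855469), 36.2002067565918) ((457.4192199707031, -450.1928405761719), (58.68736267089844, 67.92066192626953)) 0.08702133902079597
```

View pics/w7.png

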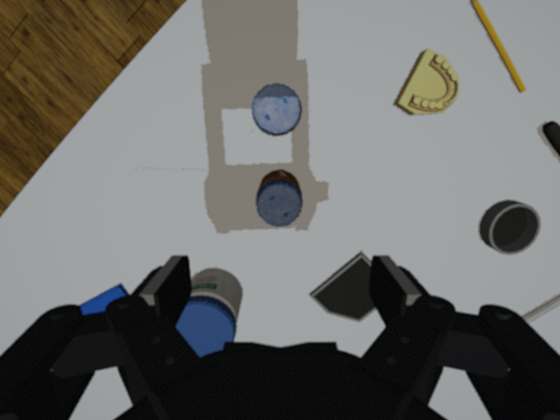

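The bottle meant is at (278,203), world (409,-297.5), height 88 mm. The nearer one is at (276,108), 0.419 m from the base against 0.506 m for this one. The description fits, so I'll grip it.

```bash
python3 -m pendant '[[0,0,0,0.08,-0.2,0,1],[0,0,0,0,0,-0.94,1],[0,0,0,0,0,-0.94,1],[0,0,0,0,0,-0.94,1],[0,0,0,0,0,-0.94,1],[0,0,0,0,0,-0.94,1],[0,0,0,0,0,-0.94,1],[0,0,0,0,0,-0.94,1],[0,0,0,0,0,-0.94,1],[0,0,0,0,0,0,1],[0,0,0,0,0,0,0.3],[0,0,0,0,0,0,0],[0,0,0,0,0,0,0],[0,0,0,0,0,0,0],[0,0,0,0,0,0,0],[0,0,0,0,0,0,0],[0,0,0,0,0,0,0]]'
```

```text
t: 14.78
eef_pos: [0.4103, -0.2988, 0.042]
eef_rot: [0.002, 0.36, 0.933, -0.0]
force: [-0.4, 1.6, 6.3]
finger_gap: 0.519
grasp_force: 60.9
```

```bash
python3 -m pendant '[[0,0,0,0,0,0.6,0],[0,0,0,0,0,0.9,0],[0,0,0,0,0,0.9,0],[0,0,0,0.946,0.762,0,0],[0,0,0,0.946,0.762,0,0],[0,0,0,0.946,0.762,0,0],[0,0,0,0.946,0.762,0,0],[0,0,0,0.946,0.762,0,0],[0,0,0,0.946,0.762,0,0],[0,0,0,0.946,0.762,0,0],[0,0,0,0.946,0.762,0,0],[0,0,0,0.946,0.762,0,0],[0,0,0,0.946,0.762,0,0],[0,0,0,0,0,0,0],[0,0,0,0,0,0,0],[0,0,0,0,0,0,0]]'
python3 - <<'E'
from h import *
st=arm.state(); p,d=arm.snapshot("wrist"); cv2.imwrite("pics/w8.png",p[:,:,::-1]); np.save("w8.npy",d); print(st["eef_pos"],st["eef_rot"],st["finger_gap"])
E
```

```text
t: 16.12
eef_pos: [0.6453, -0.108, 0.0999]
eef_rot: [-0.0, 0.36, 0.933, -0.0]
force: [-0.5, 0.7, -1.1]
finger_gap: 0.52
grasp_force: 61.4
[ 0.64527235 -0.10797031  0.09989637] [-8.27459831e-05  3.59678533e-01  9.33076261e-01 -1.92643624e-04] 0.5201598707652447
```

View pics/w8.png

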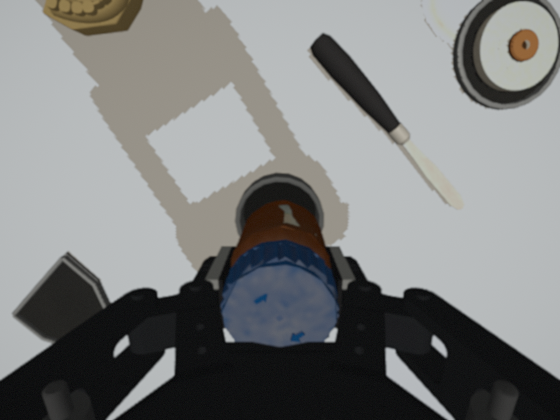

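The bottle is held upright with its cap at (280,293), and the cup rim shows behind it: top (280,174), sides (237,212) and (323,212).

Run:
```python
from h import *
st=arm.state(); C=cam("wrist",st)
a=world(C,[(280,174),(237,211),(323,211)],.022)*1000; q=st["eef_rot"];ps=2*np.arctan2(q[2],q[1]); v=np.array([np.cos(ps),np.sin(ps)])
print(np.degrees(ps),a.round(1)); print("ctr",a[0,:2]-34.5*v,"mid",a[1:].mean(0),"width",np.linalg.norm(a[1]-a[2]),"cap front",(world(C,(281,347),.146)[0]*1000).round(1), (world(C,[(222,297),(341,297)],.146)*1000).round(1))
```

```text
137.79324077932233 [[ 619.7  -87.1   22. ]
 [ 618.7 -130.2   22. ]
 [ 662.5  -81.8   22. ]]
ctr [ 645.23710903 -110.22829849] mid [ 640.59819127 -106.00662666   22.        ] width 65.2759886388237 cap front [ 655.  -118.5  146. ] [[ 624.4 -119.7  146. ]
 [ 653.4  -87.7  146. ]]
```

```bash
python3 -m pendant '[[0,0,0,0.07,-0.08,0,0],[0,0,0,0,0,-0.8,0],[0,0,0,0,0,-0.7,0],[0,0,0,0,0,-0.45,0],[0,0,0,0,0,-0.2,0],[0,0,0,0,0,0,0],[0,0,0,0,0,0,0]]'
```

```text
t: 16.75
eef_pos: [0.6475, -0.1102, 0.0467]
eef_rot: [0.0, 0.36, 0.933, 0.0]
force: [-0.3, 0.1, -1.7]
finger_gap: 0.52
grasp_force: 61.5
```

```bash
python3 -m pendant '[[0,0,0,0,0,-0.02,1],[0,0,0,0,0,0,1],[0,0,0,0,0,0,1],[0,0,0,0,0,0,1],[0,0,0,0,0,0,1],[0,0,0,0,0,0.8,1],[0,0,0,0,0,1,1],[0,0,0,0,0,1,1],[0,0,0,0,0,1,1],[0,0,0,0,0,1,1],[0,0,0,0,0,1,1],[0,0,0,0,0,1,1],[0,0,0,0,0,0,1],[0,0,0,0,0,0,1]]'
python3 - <<'E'
from h import *
st=arm.state(); p,d=arm.snapshot("wrist"); cv2.imwrite("pics/w9.png",p[:,:,::-1]); C=cam("wrist",st); print(st["eef_pos"],st["eef_rot"])
ys,xs=np.mgrid[0:420,0:560]; u=cv2.undistortPoints(np.stack([xs,ys],-1).reshape(-1,1,2).astype(float),C[0],C[1]).reshape(420,560,2)
W=((np.dstack([u,np.ones((420,560))])*d[:,:,None]).reshape(-1,3)-C[3])@C[2]; W=W.reshape(420,560,3); z=W[:,:,2]
k=(z>.08)&(z<.1)&(np.hypot(W[:,:,0]-.647,W[:,:,1]+.109)<.04); q=W[k]; print("cap",len(q),q.mean(0),z[k].min(),z[k].max(),np.percentile(z[k],[5,95]))
k=(z>.008)&(z<.021)&(np.hypot(W[:,:,0]-.438,W[:,:,1]+.09)<.06);q=W[k][:,:2].astype(np.float32)*1000; print("cast",len(q),q.mean(0),cv2.minAreaRect(q),np.argwhere(k).mean(0))
E
```

```text
t: 17.92
eef_pos: [0.6481, -0.1098, 0.2178]
eef_rot: [0.002, 0.36, 0.933, 0.0]
force: [0.0, 0.0, -0.6]
finger_gap: 1.001
grasp_force: 0.0
[ 0.64805219 -0.10977193  0.2178445 ] [2.11385087e-03 3.59652229e-01 9.33083963e-01 3.52207162e-04]
cap 1822 [ 0.64594626 -0.10892767  0.09039072] 0.08009326617077071 0.09350513315394636 [0.0860978  0.09219657]
cast 1764 [436.98517 -96.74611] ((439.7658996582031, -94.3709487915039), (57.150794982910156, 63.75349426269531), 24.10175895690918) [ 29.14455782 153.35657596]
```

View pics/w9.png

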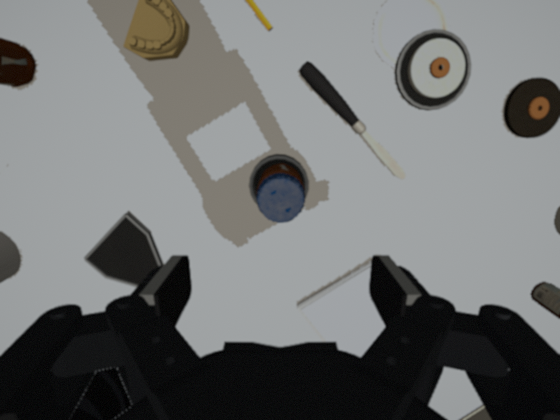

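The bottle stands in the cup at (280,190), cap top at about 90 mm as expected. The cast is at (155,28) with its narrow end away from the base. Moving over it.

```bash
python3 -m pendant '[[0,0,-0.52,-0.933,0.075,0,1],[0,0,-0.52,-0.933,0.075,0,1],[0,0,-0.52,-0.933,0.075,0,1],[0,0,-0.52,-0.933,0.075,0,1],[0,0,-0.52,-0.933,0.075,0,1],[0,0,-0.52,-0.933,0.075,0,1],[0,0,-0.52,-0.933,0.075,0,1],[0,0,-0.52,-0.933,0.075,0,1],[0,0,-0.52,-0.933,0.075,0,1],[0,0,0,0,0,0,1],[0,0,0,0,0,0,1],[0,0,0,0,0,0,1]]'
python3 - <<'E'
from h import *
st=arm.state(); p,d=arm.snapshot("wrist"); im=p[:,:,::-1].copy(); C=cam("wrist",st); q=st["eef_rot"]; print(st["eef_pos"],"psi",np.degrees(2*np.arctan2(q[2],q[1])))
h=cv2.cvtColor(p,cv2.COLOR_RGB2HSV); y=((h[:,:,0]>14)&(h[:,:,0]<40)&(h[:,:,1]>50)).astype(np.uint8); y[250:]=0
c=max([c for c in cv2.findContours(y,0,1)[0] if abs(cv2.boundingRect(c)[0]-270)<90],key=cv2.contourArea)
w=world(C,c.reshape(-1,2),.009)[:,:2].astype(np.float32)*1000
ap=cv2.approxPolyDP(c,3,True); print(ap.reshape(-1,2).tolist()); print(world(C,ap.reshape(-1,2),.009)[:,:2].round(3).tolist()); print(cv2.minAreaRect(w))
cv2.drawContours(im,[ap],-1,(0,0,255),1); cv2.imwrite("pics/w10.png",cv2.resize(im[100:280,180:400],None,fx=3,fy=3))
E
```

```text
t: 18.97
eef_pos: [0.4375, -0.0927, 0.2148]
eef_rot: [-0.0, 0.575, 0.818, -0.0]
force: [-0.8, -0.2, -1.2]
finger_gap: 0.997
grasp_force: 0.0
[ 0.43753962 -0.09274835  0.21482275] psi 109.80213223423726
[[301, 168], [278, 156], [257, 160], [261, 214], [281, 214], [304, 199], [306, 181]]
[[0.452, -0.066], [0.423, -0.063], [0.402, -0.075], [0.427, -0.135], [0.449, -0.126], [0.469, -0.1], [0.463, -0.079]]
((438.4615478515625, -93.37838745117188), (56.87739562988281, 69.3726577758789), 22.04914093017578)
```

View pics/w10.png

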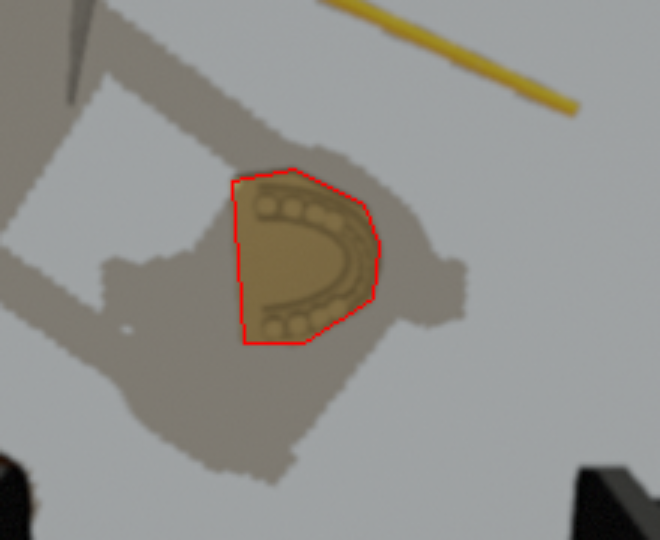

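The outline is the cast: 56.9×69.4 mm, centre (438.5,-93.4), yaw about 22°, teeth towards +x. This matches its given size.

```bash
python3 -m pendant '[[0,0,0.37,0.04,-0.03,-1,1],[0,0,0,0,0,-1,1],[0,0,0,0,0,-1,1],[0,0,0,0,0,-1,1],[0,0,0,0,0,-1,1],[0,0,0,0,0,-1,1],[0,0,0,0,0,-1,1],[0,0,0,0,0,-1,1],[0,0,0,0,0,-0.47,1],[0,0,0,0,0,0,1],[0,0,0,0,0,0,0.5],[0,0,0,0,0,0,0],[0,0,0,0,0,0,0],[0,0,0,0,0,0,0],[0,0,0,0,0,0,0],[0,0,0,0,0,0,0]]'
```

```text
t: 20.35
eef_pos: [0.4397, -0.094, 0.0057]
eef_rot: [0.002, 0.559, 0.829, 0.0]
force: [-1.7, 0.5, 5.5]
finger_gap: 0.625
grasp_force: 63.4
```

```bash
python3 -m pendant '[[0,0,0,0,0,0.6,0],[0,0,0,0,0,1,0],[0,0,0,0,0,1,0],[0,0,-0.35,0.584,-0.9,0,0],[0,0,-0.35,0.584,-0.9,0,0],[0,0,-0.35,0.584,-0.9,0,0],[0,0,-0.35,0.584,-0.9,0,0],[0,0,-0.35,0.584,-0.9,0,0],[0,0,-0.35,0.584,-0.9,0,0],[0,0,-0.35,0.584,-0.9,0,0],[0,0,-0.35,0.584,-0.9,0,0],[0,0,-0.35,0.584,-0.9,0,0],[0,0,-0.35,0.584,-0.9,0,0],[0,0,0,0,0,0,0],[0,0,0,0,0,0,0],[0,0,0,0,0,0,0]]'
python3 - <<'E'
from h import *
st=arm.state(); p,d=arm.snapshot("wrist"); cv2.imwrite("pics/w11.png",p[:,:,::-1]); np.save("w11.npy",d); print(st["eef_pos"],st["eef_rot"],st["finger_gap"])
E
```

```text
t: 21.68
eef_pos: [0.5843, -0.3182, 0.0689]
eef_rot: [-0.0, 0.701, 0.713, 0.0]
force: [0.4, 0.8, -1.7]
finger_gap: 0.626
grasp_force: 63.7
[ 0.58429768 -0.31815795  0.06892427] [-1.30416096e-04  7.00888703e-01  7.13270636e-01  9.72878509e-05] 0.6261711542686934
```

View pics/w11.png

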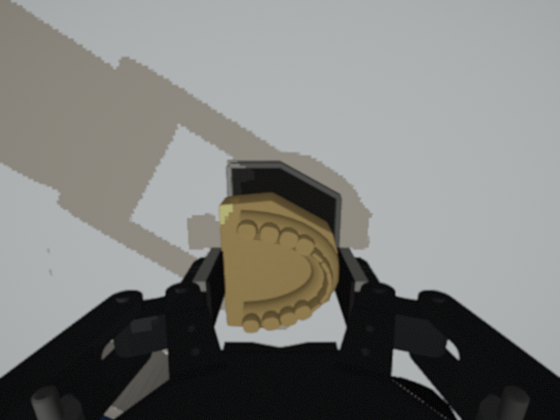

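The cast is held level with teeth up and its narrow end to the right (+x). The tray peeks out behind it with outer corners at (229,162), (281,161) and (341,197), and its narrow end is on the same side.

Run:
```python
from h import *
st=arm.state(); C=cam("wrist",st)
a=world(C,[(229,162),(281,161),(341,197)],.008)[:,:2]*1000; print("tray",a.round(1),"edge ang",np.degrees(np.arctan2(*(a[1]-a[0])[::-1])),np.degrees(np.arctan2(*(a[2]-a[1])[::-1])))
b=world(C,[(221,201),(269,193),(228,324)],.081)[:,:2]*1000; print("cast back-left, shoulder, back-right",b.round(1)); e=b[0]-b[2]; print("back normal",np.degrees(np.arctan2(e[1],e[0]))-90,np.linalg.norm(e))
```

```text
tray [[ 548.2 -275.6]
 [ 583.2 -274.3]
 [ 625.2 -298.3]] edge ang 2.0768478161533284 -29.713832795553483
cast back-left, shoulder, back-right [[ 556.4 -284.3]
 [ 577.8 -280.3]
 [ 557.6 -348.4]]
back normal 1.0435507770883135 64.1044905632574
```

```bash
python3 -m pendant '[[0,0,0,0.06,-0.14,0,0],[0,0,0,0,0,-0.9,0],[0,0,0,0,0,-0.8,0],[0,0,0,0,0,-0.47,0],[0,0,0,0,0,-0.2,0],[0,0,0,0,0,0,0],[0,0,0,0,0,0,0]]'
```

```text
t: 22.32
eef_pos: [0.5863, -0.322, 0.0104]
eef_rot: [0.001, 0.701, 0.713, 0.0]
force: [0.4, -0.6, -1.3]
finger_gap: 0.623
grasp_force: 63.7
```

Free, no contact. Releasing, lifting, and checking numerically.

```bash
python3 -m pendant '[[0,0,0,0,0,-0.04,1],[0,0,0,0,0,0,1],[0,0,0,0,0,0,1],[0,0,0,0,0,0,1],[0,0,0,0,0,0,1],[0,0,0,0,0,1,1],[0,0,0,0,0,1,1],[0,0,0,0,0,1,1],[0,0,0,0,0,1,1],[0,0,0,0,0,1,1],[0,0,0,0,0,1,1],[0,0,0,0,0,1,1],[0,0,0,0,0,0,1],[0,0,0,0,0,0,1]]'
cat > chk.py <<'E'
from h import *
st=arm.state(); p,d=arm.snapshot("wrist"); C=cam("wrist",st); cv2.imwrite("pics/w12.png",p[:,:,::-1])
ys,xs=np.mgrid[0:420,0:560]; u=cv2.undistortPoints(np.stack([xs,ys],-1).reshape(-1,1,2).astype(float),C[0],C[1]).reshape(420,560,2)
W=((np.dstack([u,np.ones((420,560))])*d[:,:,None]).reshape(-1,3)-C[3])@C[2]; W=W.reshape(420,560,3); z=W[:,:,2]
h=cv2.cvtColor(p,cv2.COLOR_RGB2HSV); near=(np.hypot(W[:,:,0]-.586,W[:,:,1]+.32)<.07)&(d>.2)
y=near&(h[:,:,0]>14)&(h[:,:,0]<40)&(h[:,:,1]>70)&(z>.012); q=W[y][:,:2].astype(np.float32)*1000
print("cast",len(q),cv2.minAreaRect(q),"z pct",np.percentile(z[y],[5,25,50,75,95]))
# plaster palate plane / tilt
s=y&(z<.026); A=np.c_[W[s][:,:2],np.ones(s.sum())]; print("plane",np.linalg.lstsq(A,z[s],rcond=None)[0])
t=near&(z<.013)&(h[:,:,2]<75); q=W[t][:,:2].astype(np.float32)*1000; print("tray dark",len(q),cv2.minAreaRect(q),"z",np.median(z[t]))
E
python3 chk.py
```

```text
t: 23.48
eef_pos: [0.5866, -0.3225, 0.1858]
eef_rot: [0.002, 0.701, 0.713, 0.0]
force: [-0.3, 0.5, -1.4]
finger_gap: 1.0
grasp_force: 0.0
cast 2844 ((584.4800415039062, -320.73406982421875), (55.120574951171875, 66.7598648071289), 1.464503526687622) z pct [0.01958301 0.0204856  0.02149359 0.0279169  0.03294028]
plane [ 0.03025715 -0.00590775  0.00166059]
tray dark 1963 ((586.0044555664062, -320.6496887207031), (76.49331665039062, 89.47966003417969), 0.9240576028823853) z 0.0034228251504029106
```

Run:
```python
from h import *
p,d=arm.snapshot("top"); C=cam("top")
ys,xs=np.mgrid[0:420,0:560]; u=cv2.undistortPoints(np.stack([xs,ys],-1).reshape(-1,1,2).astype(float),C[0],C[1]).reshape(420,560,2)
W=((np.dstack([u,np.ones((420,560))])*d[:,:,None]).reshape(-1,3)-C[3])@C[2]; W=W.reshape(420,560,3); z=W[:,:,2]
for n,x,y,lo,hi in(("bur",.549,.320,.02,.035),("wheel",.667,.104,.011,.022),("bottle",.646,-.109,.08,.1),("cast",.586,-.32,.014,.04)):
    k=(np.hypot(W[:,:,0]-x,W[:,:,1]-y)<.055)&(z>lo)&(z<hi); q=W[k][:,:2].astype(np.float32)*1000; print(n,len(q),np.median(z[k]).round(4),cv2.minAreaRect(q) if len(q)>3 else"")
```

```text
bur 288 0.0287 ((548.204833984375, 322.3833923339844), (36.10017013549805, 86.31103515625), 7.088711738586426)
wheel 257 0.0142 ((665.4539794921875, 109.39830780029297), (76.79220581054688, 69.26945495605469), 1.1072474718093872)
bottle 198 0.0902 ((645.6441040039062, -105.87277221679688), (43.158531188964844, 43.32947540283203), 14.232806205749512)
cast 149 0.024 ((595.5247802734375, -323.8351745605469), (55.26005554199219, 40.899105072021484), 61.53827667236328)
```

```bash
python3 -c "
from bench import arm
print(arm.close_job())"
```

```text
the job is handed in; nothing more can be done
None
```

The bur stand, small brush wheel, farther amber bottle and cast were placed in that order in their own holders, and I handed the job in at about 24 s; camera checks showed each flat inside its rim, the cast with its narrow end in the narrow end.

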